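Bring the magnet up to the tubes on a bead separator

TASK

On the white bead separator, bring the magnet up to the row of tubes by pushing its black post through the L-shaped slot: push it along the long leg to the corner, then across the short leg until it is fully home at the end. Push it with the fingertips without pulling it up, and leave the tip box, the bottle and the tube rack where they stand. Finish clear of everything.

Things in the scene. Friction and masses are not known exactly. Their poses are not given: they have to be found in the camera images.
- separator: Bead separator, fixed to the bench: white-topped housing, 180 mm (its x) by 220 mm (its y), flat deck 60 mm high. Origin: centre of its underside; z up. An L-shaped slot, 14 mm wide, in the deck guides a 10 mm pin under the black post. In this frame the post axis is at x = -50 mm + across, y = -50 mm + along. Four capped tubes stand along y at x = 56, y = 7 to 73 mm, 24 mm above the deck.
- slot_start (a point): Where the post axis would be at along = 0, across = 0 (start of the long leg), at deck height: (-50, -50, 60) mm in the separator's frame.
- slot_corner (a point): Where the post axis is when the pin is in the corner of the slot (along 0.090, across 0), at deck height: (-50, +40, 60) mm in the separator's frame. The long leg runs to here in the separator's +y.
- slot_end (a point): Where the post axis is when the pin is fully home at the end of the short leg (along 0.090, across 0.060), at deck height: (+10, +40, 60) mm in the separator's frame. The short leg runs from the corner to here in the separator's +x.
- post_top (a point): Centre of the top of the upright black post, 70 mm above the deck (130 mm above the bench) when down. The post is a round 18 mm cylinder, the only tall thing on the deck, and cannot turn. Above 24 mm over the deck it is free on all sides. Pushing it takes about 1 to 3 N; slot walls stop it firmly; it stays where it is left.
- magnet (a point): Centre of the top of the magnet: a dark steel bar fixed to the post, 12 mm (separator's x) by 90 mm (y), its centre 26 mm from the post axis in +x, its top 20 mm above the deck. It moves with the post.
- along (a joint): Travel of the post in the separator's +y (m): 0 at the start of the long leg, 0.090 against the wall at the corner. It starts between 0 and 0.045. In the short leg it can only be 0.086 to 0.090.
- across (a joint): Travel of the post in the separator's +x (m): in the long leg it can only be 0 to 0.004; past the corner it goes to 0.060, against the end of the short leg, where the magnet stands beside the tubes.
- lift (a joint): How far the post has been pulled up against its spring (m): 0 when down, at most 0.010. A spring of 3 N and its own weight keep it down. It must stay down.
- tip_box: Bystander, loose: closed tip box, white with a blue lid, 85 x 120 mm, 65 mm tall, beside the separator on its +y side. Origin: centre of its underside.
- buffer_bottle: Bystander, loose: amber bottle, 52 mm across, 105 mm tall, beside the separator on its -y side. Origin: centre of its underside.
- tube_rack: Bystander, loose: white tube rack, 60 x 130 mm, 57 mm tall with its tubes, beyond the separator on its +x side. Origin: centre of its underside.

How it is judged (in metres and radians):
On the way, in this order (a step that is already met when the one before it is completed fails the run):
1. the post is pushed along the long leg to the corner (value of joint along above 0.083 m and value of joint across below 0.012 m).
2. the post is pushed across the short leg to its end (value of joint along above 0.083 m and value of joint across above 0.056 m), for 0.2 s.
At the end, for the whole second after the job is handed in: The post rests within 4 mm of the end of the short leg (across over 0.056 m, along over 0.083 m), down in its slot (lifted less than 3 mm), and the tip box, bottle and rack stand upright within 20 mm of where they were (all of step 2 and value of joint lift below 0.003 m and velocity of joint across between -0.01 and 0.01 m/s and velocity of joint along between -0.01 and 0.01 m/s and distance of each of tip_box, buffer_bottle, tube_rack from where it was at the start of the episode below 0.02 m and angle between each of tip_box, buffer_bottle, tube_rack's own z axis and vertical below 0.15 rad); the robot touches nothing.
It fails at once if the post is pulled up by more than 4 mm (value of joint lift above 0.004 m).
It fails at once if a bystander is lifted, tipped or shifted by more than 20 mm (distance of any of tip_box, buffer_bottle, tube_rack from where it was at the start of the episode above 0.02 m or angle between any of tip_box, buffer_bottle, tube_rack's own z axis and vertical above 0.3 rad).
It also fails if it takes over 48 s, if anything falls off the work surface, if the arm or the gripper's body presses on something with over 40 N, if the wrist force passes 120 N, or if a joint passes its speed limit or range.

ROBOT

A 6-joint arm with a two-finger parallel gripper is mounted at the origin on the work surface. World frame = base frame: x ahead of the robot, y to its left, z up, the work surface at z = 0. Lengths are in mm, angles in rad, forces in N, time in s.
With the tool pointing down it reaches from about 350 to 875 mm from the base axis. Payload 4.2 kg.
Tool frame: the origin (TCP) lies at the very end of the fingers, on their centre line; the grasp point (between the pads) lies 19 mm behind it; z points along the fingers, y is the direction in which the jaws open and shut (so a half turn about z gives the same grasp; the last joint's range is limited). The gripper opens to 85 mm and grips with 20 to 120 N. Pads are 22 mm wide; open, the fingers measure 114 mm over their backs; the gripper's body (76 mm by 85 mm) begins 54 mm behind the grasp point. The pads swing forward as they close: fully open they stand 13 mm farther back than shut.
Start: joints at [-0.982, 0.385, 0.008, 0, -1.194, -0.259], TCP at [202.424, -591.29, 231.312] pointing down, gripper open.
Joint ranges: [-3.14, 3.14], [-1.21, 2.06], [-1.07, 1.41], [-3.16, 2.05], [-2.99, -0.16], [-3.1, 3.1]. Speed limits (rad/s): [2.79, 2.79, 3.14, 3.14, 3.14, 3.14].

INTERFACE

Orientations are given as a unit quaternion [x, y, z, w].
In Python, from bench import read_state, get_image, camera_params, job_done gives the robot as it stands.
- The arm moves only by the tool send_rows, never from a script. Its arguments are lists of equal length, an entry for each row: "translation": the shift along the tool's x, y, z in m, a list of three; "yaw": the turn about the tool's z in degrees; "fingers": the closure in counts, from 0 (fully open) to 255 (shut). A call has 1 to 12 rows; each row is the pose to reach, as a shift and turn from the pose measured when the call began, along the tool's axes at that moment; what a row does not reach only later rows make up. A row lasts 1/10 s, in which the tool goes at most 50 mm and 8.59 degrees, less where a joint would pass 70% of its speed; a pose out of reach is approached as far as the arm can. A call with a gripper value outside its range is refused whole. The fingers move at their own pace and stop on an object; the grip force is fixed at half the most. Time passes only in rows, so rows that repeat a pose let the fingers close. It gives the time, the measured TCP pose, the force and the opening at its end, in the units of the state.
- read_state(): the state, without advancing time (a new reading comes with each control period).
- get_image(name): name is "side" or "top"; returns the picture (420x560x3 uint8, blue, green, red); there is no depth.
- camera_params(name): a dict with "mtx" (3x3 intrinsics, pixels), "rvec" (rotation vector, rad) and "tvec" (3), from world to camera coordinates, as OpenCV has them. Camera axes: x right, y down, z forward; pixel columns grow to the right and rows downward; lengths in mm; the calibration is good to about 2 mm. A picture is of the moment at which its call begins. camera_params takes no time and is no camera call.
- job_done(): hands the job in, once; it reports no verdict.
The state is a dict: "clock": time; "joints": joint angles; "joint_vel": joint speeds; "joint_efforts": joint torques, N m; "position": TCP position; "ee_rot": TCP orientation; "contact_force": force on the tool from outside, world axes, zero at the start; "wrist_torque": the same for the moment, N m; "gripper_width": finger opening in mm.
Only numpy, scipy, OpenCV 4.12 (cv2) and the standard library are available. Lean on these libraries where they do the work, as an engineer would, in place of code of your own. Each camera call takes 0.05 s, during which the arm holds its last target.

## Working session

There is one attempt and no reset: what is moved stays moved. The work goes in short steps, Python scripts to look and compute and a tool call to move; the robot and the scene stay as the last step left them, time stands still between calls to the robot, and variables do not carry over. Pictures are saved under pics/ and viewed, and the job is handed in when it is done.

Besides the shell and the picture viewer there is one more tool, called after "Request:" as name(argument=value, ...) on one line, values as JSON. send_rows: Moves the arm, as the interface text tells. Its arguments: {"type":"object","properties":{"translation":{"type":"array","items":{"type":"array","items":{"type":"number"}}},"yaw":{"type":"array","items":{"type":"number"}},"fingers":{"type":"array","items":{"type":"number"}}},"required":["translation","yaw","fingers"]}

```bash
mkdir -p pics; python3 - <<'E'
from bench import *
import cv2
s=read_state(); print(s)
for n in("side","top"):
    cv2.imwrite(f"pics/{n}0.png",get_image(n)); print(n,camera_params(n))
E
```

```text
{'clock': 0.0, 'joints': array([-9.82416277e-01,  3.85579542e-01,  6.62943459e-03, -4.86010737e-04,
       -1.19399490e+00, -2.58610256e-01]), 'joint_vel': array([ 5.27635152e-04, -6.84390054e-05,  1.25549628e-03,  1.48423926e-03,
        3.66979706e-04,  1.02791055e-03]), 'joint_efforts': array([-1.34843420e-03, -3.92289627e+01,  1.88401669e+01,  4.18617994e+00,
       -4.67177946e-03, -1.32713637e-05]), 'position': array([ 202.22538156, -590.76826462,  230.21104453]), 'ee_rot': array([-1.64050250e-01,  9.86451372e-01,  1.07224863e-03, -2.35590954e-04]), 'contact_force': array([-0.02164298,  0.02292944, -0.42405007]), 'wrist_torque': array([-0.00893533,  0.01932335, -0.01631485]), 'gripper_width': 85.48718374392216}
side {'mtx': array([[486.10074496,   0.        , 284.52966052],
       [  0.        , 486.10074496, 213.85506348],
       [  0.        ,   0.        ,   1.        ]]), 'rvec': array([ 0.19766477, -2.7822725 ,  1.2898064 ]), 'tvec': array([ 599.5487449 ,   97.74931892, 1146.4652238 ])}
top {'mtx': array([[539.35847618,   0.        , 277.58471767],
       [  0.        , 539.35847618, 206.89971329],
       [  0.        ,   0.        ,   1.        ]]), 'rvec': array([ 2.14652507, -2.19266921,  0.14306312]), 'tvec': array([  71.85989409,  593.36416185, 1039.5960842 ])}
```

View pics/side0.png

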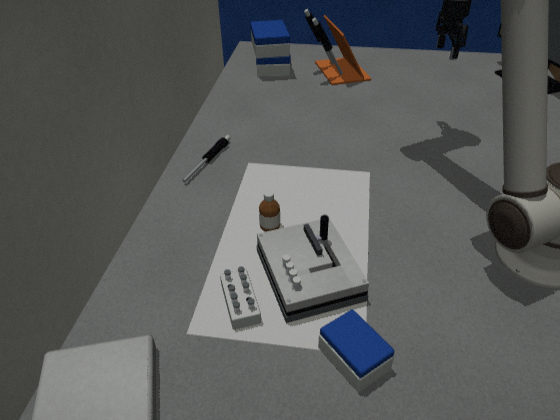

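View pics/top0.png

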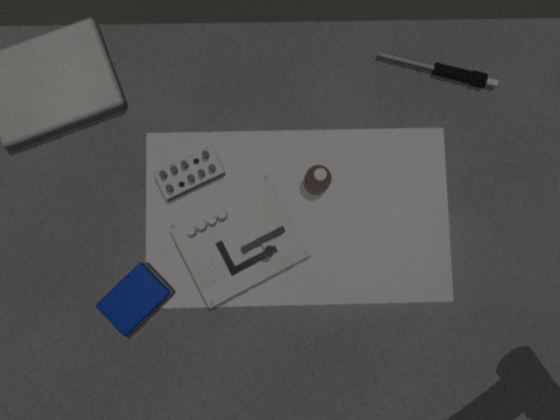

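Side view: separator around (312,265), post at (324,227). Top view: post at about (270,250), slot corner at (233,272), slot end at (222,243). Next I'll zoom in.

```bash
python3 - <<'E'
import cv2,numpy as np
a=cv2.imread("pics/top0.png")[160:320,150:330]; b=cv2.imread("pics/side0.png")[190:330,240:380]
cv2.imwrite("pics/topz.png",cv2.convertScaleAbs(cv2.resize(a,None,fx=4,fy=3.75*4/3.75,interpolation=cv2.INTER_CUBIC)[:600],alpha=1.6))
cv2.imwrite("pics/sidez.png",cv2.resize(b,None,fx=4,fy=4,interpolation=cv2.INTER_CUBIC))
E
```

```text
(no output)
```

View pics/topz.png

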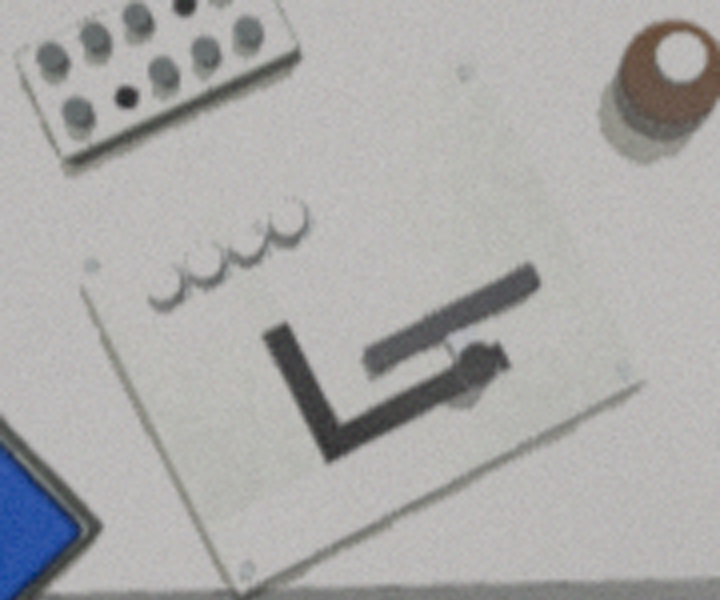

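View pics/sidez.png

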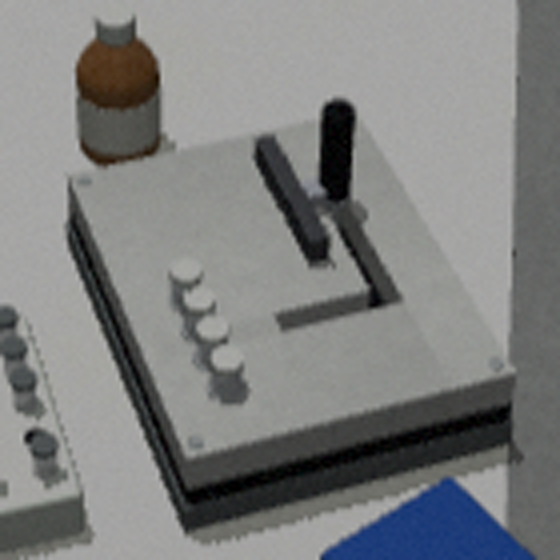

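```bash
cat > h.py <<'E'
import cv2,numpy as np
from bench import *
def cast(n,uv,z):
    p=camera_params(n);R=cv2.Rodrigues(p["rvec"])[0];C=-R.T@p["tvec"]
    d=cv2.undistortPoints(np.float64(uv).reshape(-1,1,2),p["mtx"],None)[:,0]
    d=np.c_[d,np.ones(len(d))]@R
    return C+d*((z-C[2])/d[:,2])[:,None]
def proj(n,P):
    p=camera_params(n);return cv2.projectPoints(np.float64(P),p["rvec"],p["tvec"],p["mtx"],None)[0][:,0]
E
python3 - <<'E'
from h import *
zp=np.array([(243,596),(645,382),(82,288),(330,462),(263,335),(288,322),(342,425)])/4+[150,160]
S=np.array([(-90,110),(-90,-110),(90,110),(-55,45),(15,45),(15,31),(-41,31)],float)
zs=np.array([(190,487),(515,377),(68,177),(402,298),(281,329),(274,316),(371,292)])/4+[240,190]
S2=np.array([(-90,110),]*0+[(90,110),(-90,110),(90,-110),(-55,45),(15,45),(15,31),(-41,31)],float)
def fit(S,W):
    a,b=S-S.mean(0),W-W.mean(0); th=np.arctan2((a[:,0]*b[:,1]-a[:,1]*b[:,0]).sum(),(a*b).sum())
    R=np.array([[np.cos(th),-np.sin(th)],[np.sin(th),np.cos(th)]]);t=W.mean(0)-R@S.mean(0)
    return th,R,t,(W-(S@R.T+t))
for n,z,s in(("top",zp,S),("side",zs,S2)):
    W=cast(n,z,60)[:,:2]; th,R,t,e=fit(s,W); print(n,np.degrees(th),t.round(1),"\n",e.round(1).tolist())
    print(" start,corner,end",(np.array([(-50,-50),(-50,40),(10,40)])@R.T+t).round(1).tolist())
    pt=cast(n,[np.array((479,358))/4+[150,160]] if n=="top" else [np.array((339,107))/4+[240,190]],130)[0,:2]
    print(" post",pt,"sep",(R.T@(pt-t)).round(1))
# bystanders
img=cv2.imread("pics/top0.png");hsv=cv2.cvtColor(img,cv2.COLOR_BGR2HSV)
m=cv2.inRange(hsv,(100,120,40),(130,255,255));c=max(cv2.findContours(m,0,2)[0],key=cv2.contourArea)
print("tipbox lid",cast("top",cv2.boxPoints(cv2.minAreaRect(c)),65).round(0)[:,:2].tolist())
print("bottle",cast("top",[(320,174)],105), "rack corners",cast("top",np.array([(18,60),(65,170),(300,55)])/4+[150,160],45))
E
```

```text
top 27.610129344465417 [527.9 133.5] 
 [[2.4, 1.4], [-2.7, 2.7], [-9.3, -5.8], [3.3, 0.9], [2.5, -0.2], [2.0, 0.2], [1.8, 0.8]]
 start,corner,end [[506.7, 66.0], [465.0, 145.8], [518.2, 173.6]]
 post [507.02162386  76.69057968] sep [-44.8 -40.7]
side 27.391979028660423 [529.3 142.1] 
 [[-2.1, 12.9], [1.7, 2.2], [-2.2, -3.4], [1.6, -4.4], [1.6, -5.2], [-0.2, -1.6], [-0.4, -0.6]]
 start,corner,end [[507.9, 74.7], [466.5, 154.6], [519.8, 182.2]]
 post [504.38582907  81.26905894] sep [-50.1 -42.6]
tipbox lid [[412.0, 409.0], [493.0, 322.0], [431.0, 265.0], [352.0, 351.0]]
bottle [[646.90271935 -20.29490491 105.        ]] rack corners [[661.84023673 301.16596225  45.        ]
 [606.61364927 277.94295641  45.        ]
 [661.64204323 162.07693623  45.        ]]
```

```bash
python3 - <<'E'
from h import *
from scipy.optimize import least_squares
slot=np.array([(-55,45),(15,45),(15,31),(-41,31)],float)
sc=np.array([(-1,1),(1,1),(1,-1),(-1,-1)])
d={"top":((150,160),[(330,462),(263,335),(288,322),(342,425)],[(247,570),(92,265),(465,72),(622,372)],(479,358)),
"side":((240,190),[(402,298),(281,329),(274,316),(371,292)],[(497,363),(195,441),(85,181),None],(339,107))}
W={}
for n,(o,a,b,p) in d.items():
    P=[];
    for s,u in zip(slot,a): P.append((s,None,u))
    for s,u in zip(sc,b):
        if u: P.append((None,s,u))
    w=cast(n,np.array([q[2] for q in P])/4+o,60)[:,:2]
    def f(x):
        R=np.array([[np.cos(x[0]),-np.sin(x[0])],[np.sin(x[0]),np.cos(x[0])]])
        s=np.array([q[0] if q[0] is not None else q[1]*[x[3],x[4]] for q in P])
        return (w-(s@R.T+x[1:3])).ravel()
    r=least_squares(f,[.48,528,138,80,100],loss="soft_l1"); x=r.x
    R=np.array([[np.cos(x[0]),-np.sin(x[0])],[np.sin(x[0]),np.cos(x[0])]])
    print(n,np.degrees(x[0]),x[1:],f(x).reshape(-1,2).round(1).tolist())
    print((np.array([(-50,-50),(-50,40),(10,40)])@R.T+x[1:3]).round(1).tolist())
    pt=cast(n,[np.array(p)/4+o],130)[0,:2]; print("post",pt,(R.T@(pt-x[1:3])).round(1))
E
```

```text
top 26.561070971466716 [529.92134396 134.05189194  82.17201207 101.18284001] [[1.0, -1.0], [-0.4, -0.9], [-0.6, -0.4], [-0.4, -0.7], [0.4, 0.9], [0.1, 0.8], [0.3, 0.3], [-0.3, 1.2]]
[[507.6, 67.0], [467.3, 147.5], [521.0, 174.3]]
post [507.02162386  76.69057968] [-46.1 -41.1]
side 26.331565136644773 [528.99186611 138.32772818  82.43858514 100.93056843] [[1.7, -1.9], [1.0, -1.5], [-0.5, 2.2], [-0.3, 2.3], [-0.5, -0.0], [-0.0, -0.1], [-0.4, -0.0]]
[[506.4, 71.3], [466.4, 152.0], [520.2, 178.6]]
post [504.38582907  81.26905894] [-47.4 -40.2]
```

Request:
send_rows(translation=[[-0.02,0.02,0],[-0.05,0.05,0],[-0.085,0.08,0],[-0.12,0.115,0],[-0.155,0.15,0],[-0.19,0.185,0],[-0.225,0.22,0],[-0.26,0.25,0],[-0.29,0.28,0],[-0.32,0.31,0],[-0.34,0.33,0],[-0.35,0.34,0]], yaw=[0,0,0,0,0,0,0,0,0,0,0,0], fingers=[255,255,255,255,255,255,255,255,255,255,255,255])

```text
clock: 1.3
position: [424.0, -153.7, 230.8]
ee_rot: [-0.165, 0.986, 0.001, -0.0]
contact_force: [0.4, -0.5, -0.0]
gripper_width: -0.2
```

```bash
cat >> h.py <<'E'
TH=np.radians(26.5);R2=np.array([[np.cos(TH),-np.sin(TH)],[np.sin(TH),np.cos(TH)]]);O=np.array([529.5,136.])
from scipy.spatial.transform import Rotation as Ro
def st(tgt=None,z=None):
    s=read_state();p=s["position"];T=Ro.from_quat(s["ee_rot"]).as_matrix()
    print("t",s["clock"],"pos",p.round(1),"sep",(R2.T@(p[:2]-O)).round(1),"F",s["contact_force"].round(1),"Fsep",(R2.T@s["contact_force"][:2]).round(1),"w",round(s["gripper_width"],1),"j",s["joints"].round(2))
    print("tool x in sep",(R2.T@T[:2,0]).round(3),"deg",np.degrees(np.arctan2(*(R2.T@T[:2,0])[::-1])).round(1))
    if tgt is not None:
        w=np.r_[R2@np.array(tgt,float)+O,z if z else p[2]]; print("shift tool mm",(T.T@(w-p)).round(1),"world",w.round(1))
E
python3 -c "
from h import *
st((-49,-85))"
```

```text
t 1.3 pos [ 424.  -153.7  230.8] sep [-223.7 -212.2] F [ 0.4 -0.5 -0. ] Fsep [ 0.1 -0.6] w -0.2 j [ 0.01  0.09 -0.39 -0.   -1.09 -1.25]
tool x in sep [-0.992  0.13 ] deg 172.5
shift tool mm [-156.8  148.8    0.3] world [523.6  38.1 230.8]
```

Request:
send_rows(translation=[[-0.015,0.015,0],[-0.035,0.032,0],[-0.055,0.05,0],[-0.075,0.07,0],[-0.095,0.09,0],[-0.115,0.11,0],[-0.13,0.125,0],[-0.143,0.135,0],[-0.15,0.142,0],[-0.154,0.146,0],[-0.157,0.149,0],[-0.157,0.149,0]], yaw=[-8.5,-17,-25.5,-34,-42.5,-51,-59.5,-68,-76.5,-85,-93.5,-97.5], fingers=[255,255,255,255,255,255,255,255,255,255,255,255])

```text
clock: 2.5
position: [523.7, 38.8, 230.5]
ee_rot: [0.852, -0.524, -0.001, -0.0]
contact_force: [0.0, 0.3, 0.2]
gripper_width: 0.3
```

```bash
python3 -c "
from h import *
st((-49,-85),92)"
```

```text
t 2.5 pos [523.7  38.8 230.5] sep [-48.6 -84.4] F [0.  0.3 0.2] Fsep [0.2 0.3] w 0.3 j [ 0.38  0.22 -0.23 -0.   -1.12  0.09]
tool x in sep [ 0.006 -1.   ] deg -89.7
shift tool mm [  1.    0.3 138.5] world [523.6  38.1  92. ]
```

Request:
send_rows(translation=[[0.004,0,0.02],[0.004,0,0.045],[0.004,0,0.07],[0.004,0,0.09],[0.004,0,0.11],[0.004,0,0.125],[0.004,0,0.135],[0.004,0,0.138],[0.004,0,0.138],[0.004,0,0.138]], yaw=[0,0,0,0,0,0,0,0,0,0], fingers=[255,255,255,255,255,255,255,255,255,255])

```text
clock: 3.5
position: [525.7, 35.7, 93.2]
ee_rot: [0.852, -0.524, -0.001, -0.001]
contact_force: [0.5, -0.5, 0.5]
gripper_width: 0.0
```

```bash
python3 -c "
from h import *
for n in('side','top'):
    im=get_image(n); 
    c=im[170:310,230:390] if n=='side' else im[160:320,150:330]
    cv2.imwrite(f'pics/{n}1.png',cv2.convertScaleAbs(cv2.resize(c,None,fx=3.5,fy=3.5,interpolation=2),alpha=1.4))
st((-49,20),92)"
```

```text
t 3.6 pos [525.7  35.7  93.3] sep [-48.2 -88.1] F [-0.3  1.   0.2] Fsep [0.2 1. ] w -0.3 j [ 0.37  0.37 -0.41 -0.   -0.79  0.1 ]
tool x in sep [ 0.006 -1.   ] deg -89.7
shift tool mm [-108.1    0.2    1.5] world [476.7 132.   92. ]
```

View pics/side1.png

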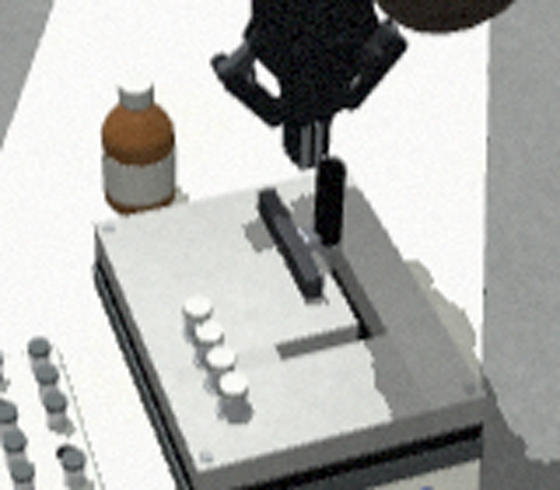

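View pics/top1.png

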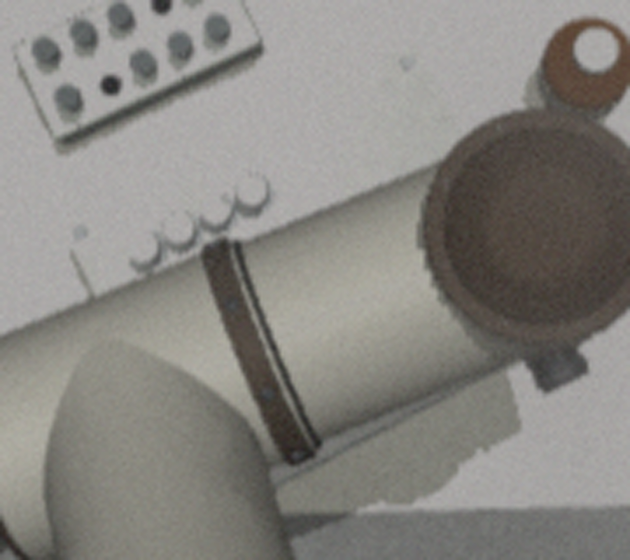

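Side view: closed fingertips at crop (310,165), just behind the post at (330,200) on its −y side, with nothing touching. The arm hides the post in the top view. Starting the push along +y (tool −x).

Request:
send_rows(translation=[[-0.008,0,0.001],[-0.016,0,0.001],[-0.022,0,0.001],[-0.026,0,0.001],[-0.031,0,0.001],[-0.037,0,0.001],[-0.044,0,0.001],[-0.051,0,0.001],[-0.058,0,0.001],[-0.065,0,0.001],[-0.07,0,0.001],[-0.074,0,0.001]], yaw=[0,0,0,0,0,0,0,0,0,0,0,0], fingers=[255,255,255,255,255,255,255,255,255,255,255,255])

```text
clock: 4.8
position: [492.2, 102.3, 92.5]
ee_rot: [0.852, -0.524, -0.001, -0.001]
contact_force: [1.3, -0.0, -0.8]
gripper_width: -0.3
```

```bash
python3 -c "
from h import *
for n in('side',):
    im=get_image(n); 
    c=im[170:310,230:390] if n=='side' else im[160:320,150:330]
    cv2.imwrite(f'pics/{n}2.png',cv2.convertScaleAbs(cv2.resize(c,None,fx=3.5,fy=3.5,interpolation=2),alpha=1.4))
st((-49,20),92)"
```

```text
t 4.85 pos [491.9 102.4  92.4] sep [-48.7 -13.3] F [-0.7  0.3  0.2] Fsep [-0.5  0.5] w 0.2 j [ 0.53  0.33 -0.47 -0.   -0.77 -0.06]
tool x in sep [ 0.006 -1.   ] deg -89.6
shift tool mm [-33.3   0.1   0.5] world [476.7 132.   92. ]
```

View pics/side2.png

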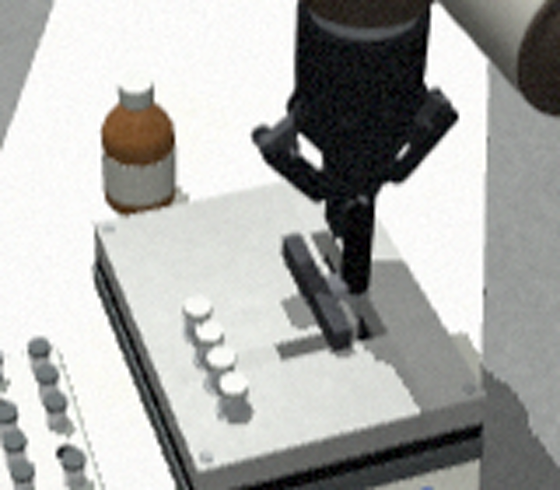

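The post now stands at crop (357,245) in front of the fingers and the magnet has moved with it. Continuing to the corner.

Request:
send_rows(translation=[[-0.006,0,0],[-0.012,0,0],[-0.018,0,0],[-0.023,0,0],[-0.027,0,0],[-0.029,0,0],[-0.031,0,0],[-0.033,0,0],[-0.034,0,0],[-0.034,0,0]], yaw=[0,0,0,0,0,0,0,0,0,0], fingers=[255,255,255,255,255,255,255,255,255,255])

```text
clock: 5.85
position: [476.7, 132.4, 92.6]
ee_rot: [0.852, -0.524, -0.001, -0.001]
contact_force: [2.9, -2.6, -0.5]
gripper_width: 0.2
```

```bash
python3 -c "
from h import *
for n in('side',):
    im=get_image(n); 
    c=im[170:310,230:390] if n=='side' else im[160:320,150:330]
    cv2.imwrite(f'pics/{n}3.png',cv2.convertScaleAbs(cv2.resize(c,None,fx=3.5,fy=3.5,interpolation=2),alpha=1.4))
st((-49,20),92)"
```

```text
t 5.9 pos [476.6 132.4  92.5] sep [-48.9  20.4] F [ 1.8 -3.4 -0.7] Fsep [ 0.1 -3.8] w 0.2 j [ 0.6   0.32 -0.49 -0.   -0.76 -0.13]
tool x in sep [ 0.006 -1.   ] deg -89.7
shift tool mm [0.4 0.1 0.5] world [476.7 132.   92. ]
```

View pics/side3.png

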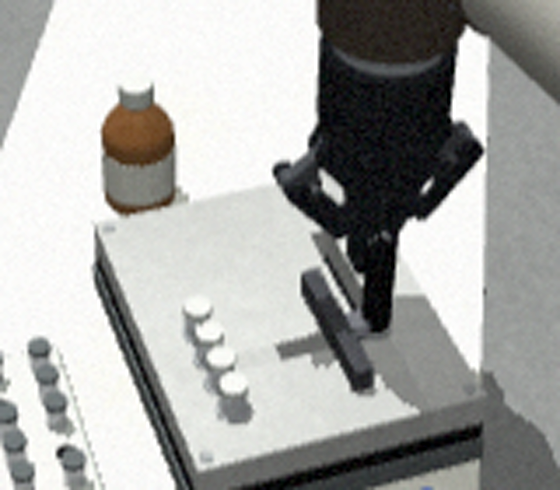

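The post is near the corner, base at crop (377,328). The force is 3.8 N, so I'll press on until the wall is clear.

Request:
send_rows(translation=[[-0.001,0,0],[-0.002,0,0],[-0.003,0,0],[-0.004,0,0],[-0.004,0,0]], yaw=[0,0,0,0,0], fingers=[255,255,255,255,255])

```text
clock: 6.4
position: [475.9, 133.5, 92.8]
ee_rot: [0.852, -0.524, 0.001, 0.001]
contact_force: [8.7, -13.0, -0.5]
gripper_width: -0.2
```

```bash
python3 -c "
from h import *
st((-49,20),92)"
```

```text
t 6.4 pos [475.9 133.5  92.8] sep [-49.1  21.7] F [  8.7 -13.   -0.5] Fsep [  2.  -15.6] w -0.2 j [ 0.6   0.32 -0.49  0.   -0.76 -0.14]
tool x in sep [ 0.006 -1.   ] deg -89.6
shift tool mm [ 1.7 -0.1  0.8] world [476.7 132.   92. ]
```

The wall is reached (15.6 N, TCP at separator y = 21.7). Now back off, rise, and go round to the −x side while turning 90°.

Request:
send_rows(translation=[[0.006,0,0],[0.02,0,0],[0.035,0,0],[0.037,0,-0.02],[0.037,0.01,-0.05],[0.037,0.025,-0.075],[0.037,0.04,-0.08],[0.037,0.05,-0.08],[0.037,0.055,-0.08],[0.037,0.055,-0.08]], yaw=[0,0,0,0,0,0,0,0,0,0], fingers=[255,255,255,255,255,255,255,255,255,255])

```text
clock: 7.4
position: [442.8, 75.4, 172.3]
ee_rot: [0.852, -0.524, 0.0, 0.001]
contact_force: [0.3, -0.8, 0.5]
gripper_width: 0.2
```

Request:
send_rows(translation=[[-0.003,0,0],[-0.01,0,0],[-0.017,0,0],[-0.024,0,0],[-0.031,0,0],[-0.038,0,0],[-0.045,0,0],[-0.05,0,0],[-0.053,0,0],[-0.055,0,0],[-0.055,0,0],[-0.055,0,0]], yaw=[8.5,17,25.5,34,42.5,51,59.5,68,76.5,85,89.6,89.6], fingers=[255,255,255,255,255,255,255,255,255,255,255,255])

```text
clock: 8.6
position: [418.1, 124.8, 171.5]
ee_rot: [-0.236, 0.972, -0.001, -0.001]
contact_force: [0.5, 0.0, -0.5]
gripper_width: -0.2
```

```bash
python3 -c "
from h import *
for n in('side','top'):
    im=get_image(n); 
    c=im[170:310,230:390] if n=='side' else im[160:320,150:330]
    cv2.imwrite(f'pics/{n}4.png',cv2.convertScaleAbs(cv2.resize(c,None,fx=3.5,fy=3.5,interpolation=2),alpha=1.4))
st((-97,40),92)"
```

```text
t 8.7 pos [418.1 124.6 171.7] sep [-104.8   39.5] F [-0.8  0.5  0.2] Fsep [-0.5  0.8] w 0.3 j [ 0.67  0.12 -0.52  0.   -0.93 -1.76]
tool x in sep [-1.    -0.015] deg -179.1
shift tool mm [-8.   0.5 79.7] world [424.8 128.5  92. ]
```

View pics/side4.png

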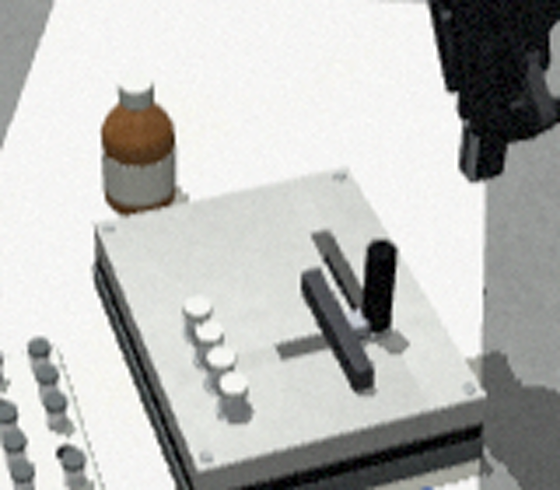

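View pics/top4.png

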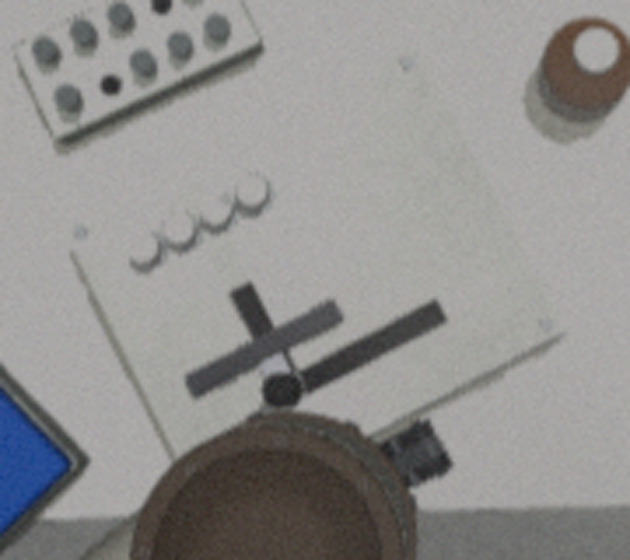

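Both views show the post in the corner (top crop (282,387), side crop (380,285)), with the fingers clear on its −x side. Descending, then pushing in +x (tool −x).

Request:
send_rows(translation=[[0,0,0.015],[0,0,0.035],[0,0,0.055],[0,0,0.07],[0,0,0.078],[0,0,0.079],[0,0,0.079],[0,0,0.079]], yaw=[0.9,0.9,0.9,0.9,0.9,0.9,0.9,0.9], fingers=[255,255,255,255,255,255,255,255])

```text
clock: 9.5
position: [418.5, 124.8, 93.4]
ee_rot: [-0.229, 0.973, -0.001, -0.0]
contact_force: [0.4, 0.1, 0.4]
gripper_width: 0.3
```

```bash
python3 -c "
from h import *
st((-10,40),92)"
```

```text
t 9.5 pos [418.5 124.8  93.4] sep [-104.3   39.5] F [0.4 0.1 0.4] Fsep [ 0.4 -0.1] w 0.3 j [ 0.67  0.23 -0.62  0.   -0.71 -1.77]
tool x in sep [-1.  0.] deg 180.0
shift tool mm [-94.3   0.5   1.3] world [502.7 167.3  92. ]
```

Request:
send_rows(translation=[[-0.01,0,0.001],[-0.02,0,0.001],[-0.027,0,0.001],[-0.031,0,0.001],[-0.035,0,0.001],[-0.04,0,0.001],[-0.046,0,0.001],[-0.053,0,0.001],[-0.06,0,0.001],[-0.067,0,0.001],[-0.073,0,0.001],[-0.077,0,0.001]], yaw=[0,0,0,0,0,0,0,0,0,0,0,0], fingers=[255,255,255,255,255,255,255,255,255,255,255,255])

```text
clock: 10.7
position: [488.0, 159.4, 92.2]
ee_rot: [-0.229, 0.973, -0.001, -0.0]
contact_force: [-0.7, -1.3, 0.2]
gripper_width: 0.5
```

```bash
python3 -c "
from h import *
for n in('side',):
    im=get_image(n); 
    c=im[170:310,230:390] if n=='side' else im[160:320,150:330]
    cv2.imwrite(f'pics/{n}5.png',cv2.convertScaleAbs(cv2.resize(c,None,fx=3.5,fy=3.5,interpolation=2),alpha=1.4))
st((-10,40),92)"
```

```text
t 10.75 pos [488.6 159.7  92.3] sep [-26.1  39.5] F [ 0.1  0.2 -0.5] Fsep [0.2 0.1] w 0.1 j [ 0.63  0.35 -0.45  0.   -0.77 -1.74]
tool x in sep [-1.  0.] deg 180.0
shift tool mm [-16.1   0.5   0.3] world [502.7 167.3  92. ]
```

View pics/side5.png

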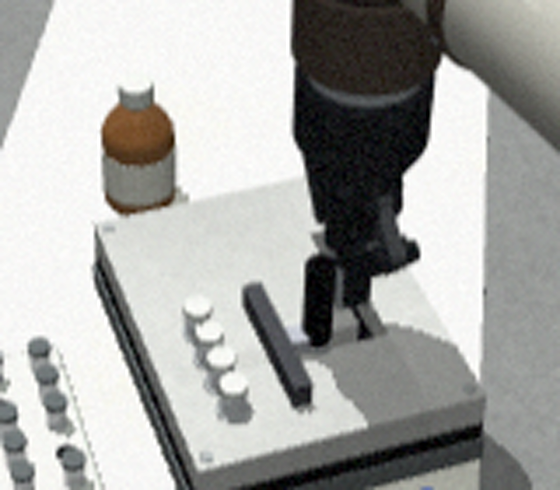

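The post is well into the short leg, crop (318,300), with the magnet parallel to the tubes. Continuing to the end.

Request:
send_rows(translation=[[-0.004,0,0],[-0.008,0,0],[-0.011,0,0],[-0.013,0,0],[-0.015,0,0],[-0.017,0,0],[-0.018,0,0],[-0.018,0,0]], yaw=[0,0,0,0,0,0,0,0], fingers=[255,255,255,255,255,255,255,255])

```text
clock: 11.55
position: [504.7, 167.7, 92.3]
ee_rot: [-0.229, 0.973, -0.001, -0.0]
contact_force: [-1.2, -0.6, -0.6]
gripper_width: 0.0
```

```bash
python3 -c "
from h import *
st((-10,40),92)"
```

```text
t 11.55 pos [504.7 167.7  92.3] sep [-8.1 39.5] F [-1.2 -0.6 -0.6] Fsep [-1.4 -0. ] w 0.0 j [ 0.63  0.38 -0.4   0.   -0.79 -1.74]
tool x in sep [-1.  0.] deg 180.0
shift tool mm [1.9 0.5 0.3] world [502.7 167.3  92. ]
```

No wall yet. I'll go on in small steps.

Request:
send_rows(translation=[[-0.001,0,0],[-0.002,0,0],[-0.003,0,0],[-0.004,0,0],[-0.004,0,0]], yaw=[0,0,0,0,0], fingers=[255,255,255,255,255])

```text
clock: 12.05
position: [505.5, 167.8, 91.8]
ee_rot: [-0.229, 0.973, -0.002, -0.004]
contact_force: [-7.9, -3.0, 5.1]
gripper_width: -0.2
```

```bash
python3 -c "
from h import *
st((-10,40),92)"
```

```text
t 12.05 pos [505.5 167.8  91.8] sep [-7.3 39.2] F [-7.9 -3.   5.1] Fsep [-8.4  0.8] w -0.2 j [ 0.63  0.38 -0.4   0.   -0.8  -1.74]
tool x in sep [-1.     0.001] deg 180.0
shift tool mm [ 2.7  0.8 -0.2] world [502.7 167.3  92. ]
```

Firm stop (8.4 N; the tool moved 0.8 mm for 4 mm commanded). Backing straight off, then rising.

Request:
send_rows(translation=[[0.005,0,0],[0.02,0,0],[0.04,0,0],[0.06,0,0],[0.075,0,-0.01],[0.085,0,-0.04],[0.09,0,-0.08],[0.09,0,-0.11],[0.09,0,-0.12],[0.09,0,-0.12]], yaw=[0,0,0,0,0,0,0,0,0,0], fingers=[255,255,255,255,255,255,255,255,255,255])

```text
clock: 13.05
position: [426.9, 129.3, 214.3]
ee_rot: [-0.229, 0.973, -0.001, -0.001]
contact_force: [0.7, -0.1, -0.8]
gripper_width: 0.1
```

```bash
python3 -c "
from h import *
for n in('side','top'):
    im=get_image(n); 
    c=im[170:310,230:390] if n=='side' else im[160:320,150:330]
    cv2.imwrite(f'pics/{n}6.png',cv2.convertScaleAbs(cv2.resize(c,None,fx=3.5,fy=3.5,interpolation=2),alpha=1.4))
st((-10,40),92)
for n,o in(('side',(230,170)),('top',(150,160))):
    for P in ([10,40,130],[6,40,130],[10,36,130]):
        w=np.r_[R2@np.array(P[:2],float)+O,P[2]]; print(n,P,((proj(n,[w])-o)*3.5).round(0))
"
```

```text
t 13.15 pos [425.3 128.3 211.5] sep [-96.7  39.6] F [-0.4  0.1 -0.7] Fsep [-0.3  0.2] w -0.0 j [ 0.66  0.09 -0.44 -0.   -1.05 -1.77]
tool x in sep [-1.     0.001] deg 179.9
shift tool mm [-87.7   0.7 118.8] world [502.7 167.3  92. ]
side [10, 40, 130] [[290. 266.]]
side [6, 40, 130] [[297. 265.]]
side [10, 36, 130] [[288. 262.]]
top [10, 40, 130] [[224. 291.]]
top [6, 40, 130] [[228. 298.]]
top [10, 36, 130] [[231. 287.]]
```

View pics/side6.png

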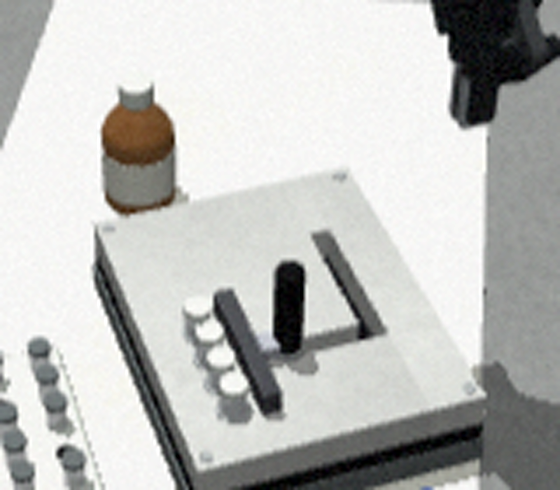

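View pics/top6.png

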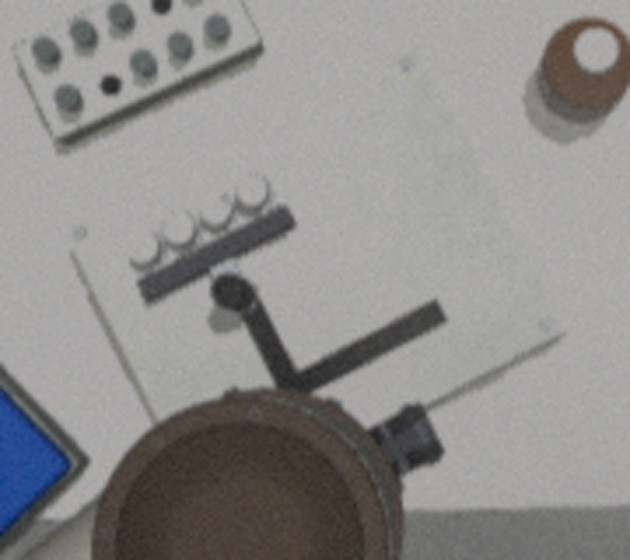

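Side view: post top at (290,267), on the projected slot_end point (290,266). Top view: (233,291) against a projected (224,291), a few mm off. I'll measure the stroke from corner to end in both views.

```bash
python3 - <<'E'
from h import *
def blob(f,box):
    im=cv2.imread(f,0)[box[1]:box[3],box[0]:box[2]]; return im
def post(n,k,win):
    im=cv2.imread(f"pics/{n}{k}.png",0); x0,y0,x1,y1=win
    m=(im[y0:y1,x0:x1]<45).astype(np.uint8)
    nn,l,s,c=cv2.connectedComponentsWithStats(m); i=1+s[1:,4].argmax(); x,y,w,h,a=s[i]
    return x+x0,y+y0,w,h,a,c[i]+[x0,y0]
o={"side":(230,170),"top":(150,160)}
for n,k,win in(("side",4,(350,225,410,345)),("side",6,(265,250,315,365)),("top",4,(255,360,310,405)),("top",6,(205,265,265,318))):
    x,y,w,h,a,c=post(n,k,win)
    uv=(x+w/2+ (3 if n=="side" else 0),y+ 12) if n=="side" else c
    if n=="side": uv=(x+w/2,y+12)
    P=cast(n,[np.array(uv)/3.5+o[n]],130)[0,:2]
    print(n,k,(x,y,w,h,a),np.round(uv,1),"sep",(R2.T@(P-O)).round(1))
E
```

```text
side 4 (np.int32(363), np.int32(242), np.int32(32), np.int32(90), np.int32(2239)) [379. 254.] sep [-42.9  46.9]
side 6 (np.int32(274), np.int32(263), np.int32(30), np.int32(91), np.int32(2234)) [289. 275.] sep [13.2 46.5]
top 4 (np.int32(267), np.int32(379), np.int32(32), np.int32(26), np.int32(330)) [284.3 394.4] sep [-51.2  36.9]
top 6 (np.int32(216), np.int32(288), np.int32(5), np.int32(5), np.int32(17)) [218.  290.5] sep [11.7 42.7]
```

The side view gives a 56 mm stroke and no change in height. The post started the short leg a few mm across, so this fits home, but the margin is thin. A second, firmer push will confirm the wall.

Request:
send_rows(translation=[[0,0,0.02],[0,0,0.05],[0,0,0.08],[0,0,0.105],[0,0,0.118],[0,0,0.119],[-0.03,0,0.119],[-0.06,0,0.119],[-0.075,0,0.119],[-0.08,0,0.119],[-0.083,0,0.119],[-0.083,0,0.119]], yaw=[0,0,0,0,0,0,0,0,0,0,0,0], fingers=[255,255,255,255,255,255,255,255,255,255,255,255])

```text
clock: 14.35
position: [498.2, 164.3, 91.6]
ee_rot: [-0.229, 0.974, -0.002, -0.004]
contact_force: [-0.0, -0.5, 0.0]
gripper_width: -0.4
```

```bash
python3 -c "
from h import *
st((-7.3,40),92)"
```

```text
t 14.35 pos [498.2 164.3  91.6] sep [-15.4  39.3] F [-0.  -0.5  0. ] Fsep [-0.3 -0.4] w -0.4 j [ 0.63  0.37 -0.42 -0.   -0.8  -1.74]
tool x in sep [-1.     0.001] deg 179.9
shift tool mm [-8.1  0.7 -0.4] world [505.1 168.5  92. ]
```

Request:
send_rows(translation=[[-0.003,0,0],[-0.006,0,0],[-0.008,0,0],[-0.01,0,0],[-0.012,0,0],[-0.014,0,0],[-0.015,0,0],[-0.015,0,0],[-0.015,0,0]], yaw=[0,0,0,0,0,0,0,0,0], fingers=[255,255,255,255,255,255,255,255,255])

```text
clock: 15.25
position: [506.2, 167.5, 91.0]
ee_rot: [-0.228, 0.974, -0.004, -0.011]
contact_force: [-12.6, -4.9, 10.9]
gripper_width: 0.3
```

```bash
python3 -c "
from h import *
st((-7.3,40),92)"
```

```text
t 15.25 pos [506.2 167.5  91. ] sep [-6.8 38.6] F [-12.6  -4.9  10.9] Fsep [-13.5   1.2] w 0.3 j [ 0.62  0.39 -0.38 -0.   -0.82 -1.73]
tool x in sep [-1.     0.003] deg 179.9
shift tool mm [ 0.5  1.4 -1. ] world [505.1 168.5  92. ]
```

The wall is confirmed: 13.5 N with the stop within 0.5 mm of the first push. Retreating.

Request:
send_rows(translation=[[0.008,0,0],[0.02,0,0],[0.04,0,0],[0.06,0,0],[0.075,0,-0.01],[0.085,0,-0.04],[0.1,0,-0.08],[0.12,0,-0.11],[0.13,0,-0.13],[0.13,0,-0.13],[0.13,0,-0.13],[0.13,0,-0.13]], yaw=[0,0,0,0,0,0,0,0,0,0,0,0], fingers=[255,255,255,255,255,255,255,255,255,255,255,255])

```text
clock: 16.45
position: [392.0, 111.3, 223.1]
ee_rot: [-0.228, 0.974, -0.004, -0.012]
contact_force: [-0.2, -0.2, -0.3]
gripper_width: 0.2
```

```bash
python3 -c "
from h import *
im=get_image('side'); cv2.imwrite('pics/side7.png',cv2.convertScaleAbs(cv2.resize(im[170:400,200:420],None,fx=2.6,fy=2.6,interpolation=2),alpha=1.4))
st()"
```

```text
t 16.5 pos [392.1 111.3 222.9] sep [-134.    39.2] F [ 1.  -0.6 -0.3] Fsep [ 0.6 -1. ] w 0.1 j [ 0.68  0.03 -0.48 -0.   -1.09 -1.79]
tool x in sep [-1.     0.003] deg 179.8
```

View pics/side7.png

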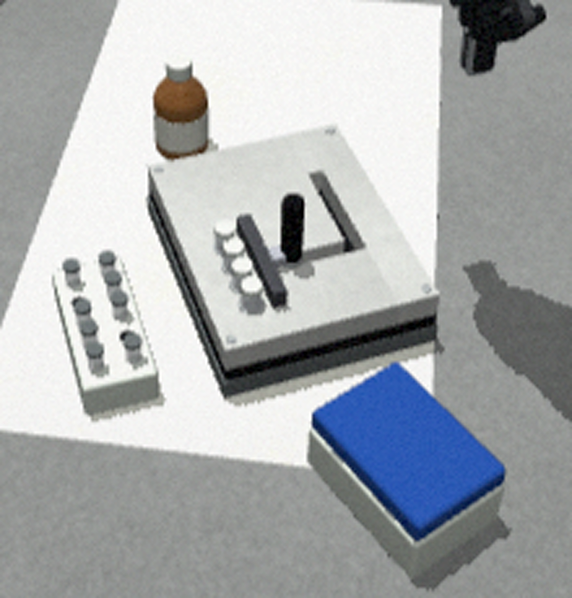

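The post is at (292,228), home at the end of the short leg, with the magnet against the tube row. The box, bottle and rack look unmoved and the arm is clear.

```bash
python3 -c "
from bench import *
print(job_done())"
```

```text
the job is handed in; nothing more can be done
None
```

I pushed the post with closed fingertips along the long leg to the corner. I then went round to its −x side and pushed it across the short leg to the end, retreated clear and handed the job in at about 16.5 s.

**Stops:** The corner wall held at 15.6 N. The end wall held at 8.4 N, and again at 13.5 N on a second push, stopping within 0.5 mm of the same place.

**Final picture:** The post is at the slot end and its image height had not changed when I measured it before the second push. The magnet stands beside the tubes. The tip box, bottle and rack look unmoved, and the contact force is near zero.

**Checks that disagreed:**
- **Top view:** it put the post about 2 to 4 mm from the projected slot end, while the side view put it on the point. The two cameras' estimates of the separator differed by about 4 mm in world y.
- **Stroke from corner to end:** the side view gave 56 mm rather than 60 mm. That fits the post starting the short leg a few mm across.
- **Top-view blob:** my final top-view detection of the post caught only a few pixels, so I did not use it.

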